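# Clamp a drawer pull in the guarded drilling jig

### The job

Using only the fingertips, push the aluminium drawer pull that lies in the drilling jig along its channel until it is fully home against the end stop; only push it, do not pick it up. Then reach down through the window in the top of the guard and press the clamp lever's paddle all the way down, and take the hand back out above the guard. Never touch the guard, and leave everything else on the bench and the jig where it is.

Things in the scene. Friction and masses are not known exactly. Their poses are not given: they have to be found in the camera images.
- jig: fixed drilling jig: dark wooden bed 18 mm thick, x -260..110, y -140..140 mm. Origin at bench height; x axis runs along the channel from its open end near the robot to the stop, y left, z up. Channel on y = 0 between two rails 37 mm apart, 10 mm high, x -140..40 mm; on each rail a drill bush block at x = -119 mm, its top 30 mm above the bed
- stop_face (a point): centre of the steel end stop's face, under the guard, at the far end of the channel: jig x = +40 mm, 11 mm above the bed; axes as the jig's
- pull_near_end (a point): centre of the pull's end nearest the robot, 11 mm above the bed. The pull: loose aluminium bar 210 x 30 x 22 mm, black end caps, about 0.25 kg, along the channel, its x axis to the stop; it starts 35 to 70 mm short of the stop. Home, this end is 210 mm before the stop face, on the open bed 30 mm outside the rails, some 70 mm before the guard
- pull_far_end (a point): centre of the pull's other end face, the one that must meet the stop; axes as the pull's
- guard: fixed guard over the jig's far part: grey sheet top 4 mm thick, upper face 120 mm above the bench; clear panels on all four sides, a slot 84 mm wide, 46 mm high in the near one for the pull. Origin on the bed straight below the window's centre, axes as the jig's; reaches x -62..128, y -90..90 mm. Sits up to 8 mm off in x and y from start to start
- guard_window (a point): centre of the rectangular window in the guard's top, level with its upper face: 100 mm along x, 110 mm along y, axes as the jig's
- lever (a joint): clamp lever's angle in rad: 0 fully raised, 0.32 fully down at its stop; starts at 0 to 0.08. Turns about a level axis at jig x = +65 mm, 75 mm above the bench. Stiff: pressing it takes about 5 N down at the paddle, and it stays where it is left
- lever_pad (a point): centre of the top face of the lever's black square paddle, 42 x 42 x 12 mm, below the window. Raised: 106 mm above the bench, tilted 0.22 rad (near edge higher); fully down: 74 mm above the bench, 46 mm below the guard's upper face, tilted 0.10 rad the other way, 5 mm nearer the robot
- jar: bystander: screw-top glass jar, 44 mm across, 55 mm high, standing on the jig bed; origin at its underside
- offcut: bystander: wooden offcut 70 x 45 x 18 mm on the jig bed; origin at its underside
- collar: bystander: steel collar, 32 mm across, 14 mm high, on the jig bed; origin at its underside
- spare_pull: bystander: a second drawer pull, same shape (210 x 30 x 22 mm), lying on the bench to the robot's left, not in the jig; origin at its underside
- screwdriver: bystander: screwdriver lying on the bench to the robot's right
- glue: bystander: glue bottle, 60 mm across, 170 mm high, standing on the bench to the right; origin at its underside
- hammer: bystander: hammer lying on the bench to the left
Things that resemble listed ones, but are neither listed nor needed, are in the scene too. Leave any green or pink look-alike of the part that bears pull_near_end alone.

How it is judged (in metres and radians):
On the way, in this order (a step that is already met when the one before it is completed fails the run):
1. the pull is home against the stop (x of pull_far_end in the frame of stop_face above -0.004 m and y of pull_far_end in the frame of stop_face between -0.008 and 0.008 m and z of pull_far_end in the frame of stop_face below 0.005 m and angle between the x axis of pull_far_end and the x axis of stop_face, either way round below 0.08 rad), for 0.2 s.
2. the lever is pressed fully down by the fingers (all of step 1 and value of joint lever above 0.28 rad and contact force between the fingers and lever above 0.5 N), for 0.1 s.
At the end, for the whole second after the job is handed in: the pull lies in the channel with its far end within 4 mm of the stop, at rest; the lever is within 0.04 rad of fully down; the hand is out of the guard, its grasp point at least 25 mm above the guard's top (all of step 1 and value of joint lever above 0.28 rad and linear speed of pull below 0.01 m/s and z of the grasp point in the frame of guard_window above 0.025 m); the robot touches nothing.
It fails at once if the robot touches the guard (contact force between guard and the fingers above 0.5 N or contact force between guard and the arm above 0.5 N).
It fails at once if the pull or the lever is worked with something other than the fingers (contact force between any of pull, lever and the arm above 0.5 N).
It fails at once if the pull is lifted or tipped (z of any of pull_near_end, pull_far_end in the frame of stop_face above 0.008 m).
It fails at once if a bystander is moved more than 15 mm (distance of any of jar, offcut, collar, spare_pull, screwdriver, glue, hammer from where it was at the start of the episode above 0.015 m).
It also fails if it takes over 48 s, if anything falls off the work surface, if the arm or the gripper's body presses on something with over 40 N, if the wrist force passes 120 N, or if a joint passes its speed limit or range.

### The arm

A 6-joint arm with a two-finger parallel gripper is mounted at the origin on the work surface. World frame = base frame: x ahead of the robot, y to its left, z up, the work surface at z = 0. Lengths are in mm, angles in degrees, forces in N, time in s.
With the tool pointing down it reaches from about 300 to 750 mm from the base axis. Payload 8.5 kg.
Tool frame: the origin (TCP) lies on the mounting face of the last link; the fingertips stand 166 mm ahead of it and the grasp point (between the pads) lies 147 mm ahead of it; z points along the fingers, y is the direction in which the jaws open and shut (so a half turn about z gives the same grasp; the last joint's range is limited). The gripper opens to 88 mm and grips with 3 to 60 N. Pads are 18 mm wide; open, the fingers measure 123 mm over their backs; the gripper's body (75 mm by 187 mm) begins 45 mm behind the grasp point.
Start: joints at [55.56, 21.807, 74.336, -0, 83.858, -12.336], TCP at [206.956, 509.56, 404.748] pointing down, gripper open.
Joint ranges: [-178.18, 178.18], [-50.72, 133.34], [12.68, 142.11], [-81.47, 261.47], [9.98, 163.14], [-165.26, 165.26]. Speed limits (degrees/s): [136.94, 136.94, 180, 180, 180, 180].

### API

Orientations are given as [roll, pitch, yaw] about the fixed x, y, z axes, in that order (R = Rz(yaw) Ry(pitch) Rx(roll)).
In Python, from plant import bot gives the robot as it stands.
- The arm moves only by the tool step_arm, never from a script. Its argument "series" is a list of rows, each a list of 3 entries, a list of its own where there are three numbers: the shift along the tool's x, y, z in m, then the turn about the tool's z in degrees, then the opening, from 0 (shut) to 1 (fully open). A call has 1 to 5 rows; each row shifts and turns the commanded pose from where the row before left it, along the tool's axes as they then stand; what a row does not reach is not made up. A row lasts 1/10 s, in which the tool goes at most 50 mm and 8.59 degrees, less where a joint would pass 70% of its speed; a pose out of reach is approached as far as the arm can. A call with a gripper value outside its range is refused whole. The fingers move at their own pace and stop on an object; "force" is the grip in N (left out, the last holds). Time passes only in rows, so rows that do not move let the fingers close. It gives the time, the measured TCP pose, the force and the opening at its end, in the units of the state.
- bot.get_state(): the state, without advancing time (a new reading comes with each control period).
- bot.capture(name): name is "side" or "top"; returns (picture, depth): 480x640x3 uint8, red, green, blue; 480x640 float32, mm along the optical axis (not along the pixel's ray), 0 where there is no reading.
- bot.get_calibration(name): a dict with "fx", "fy", "cx", "cy" (pixels), "rvec" (rotation vector, rad) and "tvec" (3), from world to camera coordinates, as OpenCV has them. Camera axes: x right, y down, z forward; pixel columns grow to the right and rows downward; lengths in mm; the calibration is good to about 2 mm. A picture is of the moment at which its call begins. get_calibration takes no time and is no camera call.
- bot.job_done(): hands the job in, once; it reports no verdict.
The state is a dict: "time_s": time; "qpos": joint angles; "joint_velocities": joint speeds; "tau": joint torques, N m; "position": TCP position; "tcp_rot": TCP orientation; "wrist_force": force on the tool from outside, world axes, zero at the start; "ft_torque": the same for the moment, N m; "gripper_width": finger opening in mm.
Only numpy, scipy, OpenCV 4.12 (cv2) and the standard library are available. Lean on these libraries where they do the work, as an engineer would, in place of code of your own. Each camera call takes 0.05 s, during which the arm holds its last target.

## Working session

There is one attempt and no reset: what is moved stays moved. The work goes in short steps, Python scripts to look and compute and a tool call to move; the robot and the scene stay as the last step left them, time stands still between calls to the robot, and variables do not carry over. Pictures are saved under pics/ and viewed, and the job is handed in when it is done.

Besides the shell and the picture viewer there is one more tool, called after "Emit:" as name([rows], argument=value, ...), one row to a line, values as JSON. step_arm: Moves the arm, as the interface text tells. Its arguments: {"type":"object","properties":{"series":{"type":"array"},"force":{"type":"number"}},"required":["series"]}

```bash
mkdir -p pics; ls; python3 - <<'E'
from plant import bot
import cv2,numpy as np
print(bot.get_state())
for n in("side","top"):
    im,d=bot.capture(n); np.savez(f"pics/{n}0.npz",im=im,d=d)
    cv2.imwrite(f"pics/{n}0.png",im[:,:,::-1]); print(n,bot.get_calibration(n))
E
```

```text
pics
{'time_s': 0.0, 'qpos': array([ 5.55616004e+01,  2.18408277e+01,  7.43835011e+01,  2.67801996e-03,
        8.38595378e+01, -1.23337919e+01]), 'joint_velocities': array([ 0.014046  ,  0.01362316,  0.06860962,  0.0197831 , -0.0340468 ,
       -0.07462857]), 'tau': array([-6.73273153e-04, -4.37931919e+01, -2.24555594e+01,  7.13453069e-02,
        3.52053205e-02, -8.97259815e-05]), 'position': array([206.92082797, 509.54653379, 404.14649744]), 'tcp_rot': array([-1.79918638e+02, -2.05152508e-02,  1.57895089e+02]), 'wrist_force': array([0.24367198, 0.13746743, 0.05243994]), 'ft_torque': array([-0.02227625,  0.0425331 , -0.03736132]), 'gripper_width': 87.99764398465678}
side {'fx': 461.64264504142085, 'fy': 461.64264504142085, 'cx': 318.75549729105114, 'cy': 253.24467566064243, 'rvec': array([ 2.11358418, -0.284844  ,  0.14506817]), 'tvec': array([-497.39166023,  143.68417968, 1111.3743092 ])}
top {'fx': 526.251243234482, 'fy': 526.251243234482, 'cx': 320.6583230018187, 'cy': 246.43568661430558, 'rvec': array([ 2.15662783, -2.19792531,  0.08091363]), 'tvec': array([  -8.93435573,  518.38492483, 1299.34109985])}
```

View pics/side0.png

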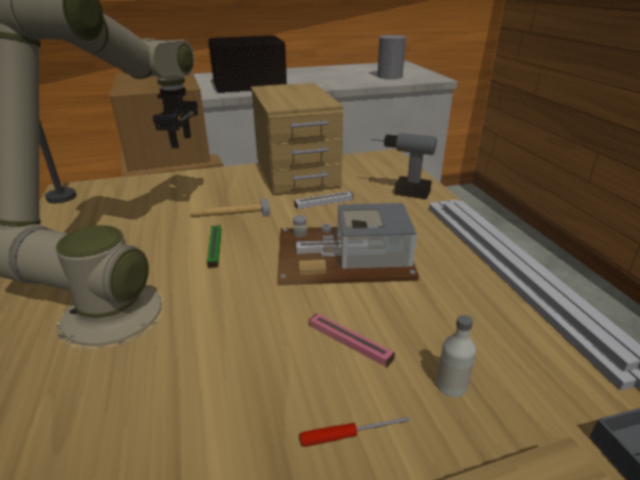

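View pics/top0.png

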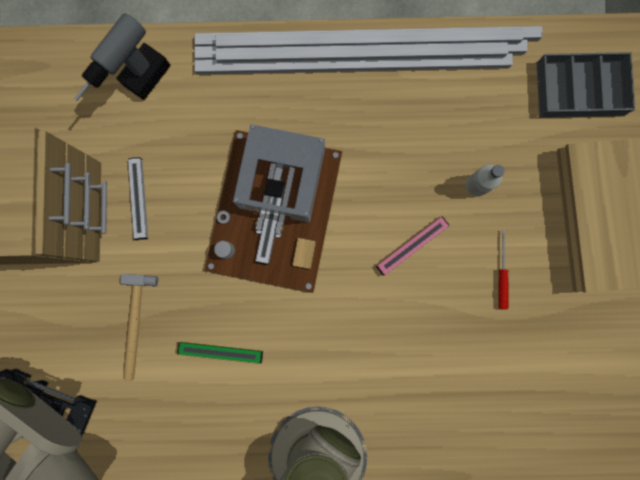

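The top view shows the jig at about (275,210), the pull's near end at (262,262), the window and black paddle at (275,187), the jar at (224,250), the collar at (223,217) and the offcut at (304,253). I'll enlarge that area next.

```bash
cat > h.py <<'E'
import cv2,numpy as np
from plant import bot
def cal(n):
    c=bot.get_calibration(n);R=cv2.Rodrigues(np.array(c["rvec"]))[0];K=np.array([[c["fx"],0,c["cx"]],[0,c["fy"],c["cy"]],[0,0,1]]);return K,R,np.array(c["tvec"])
def ray(n,px,z):
    K,R,t=cal(n);px=np.atleast_2d(np.float64(px));C=-R.T@t
    d=(R.T@np.linalg.inv(K)@np.c_[px,np.ones(len(px))].T).T
    return C+d*((z-C[2])/d[:,2])[:,None]
def proj(n,P):
    K,R,t=cal(n);return cv2.projectPoints(np.float64(P).reshape(-1,1,3),cv2.Rodrigues(R)[0],t,K,None)[0][:,0]
def cloud(n,d):
    K,R,t=cal(n);v,u=np.mgrid[:480,:640];Z=d.astype(float)
    P=np.stack([(u-K[0,2])/K[0,0]*Z,(v-K[1,2])/K[1,1]*Z,Z],-1)
    return (P-t)@R
E
python3 - <<'E'
from h import *
a=np.load("pics/top0.npz");im=a["im"][:,:,::-1]
cv2.imwrite("pics/c1.png",cv2.resize(im[115:300,195:350],None,fx=3.2,fy=3.2,interpolation=cv2.INTER_CUBIC))
b=np.load("pics/side0.npz");im2=b["im"][:,:,::-1]
cv2.imwrite("pics/c2.png",cv2.resize(im2[195:290,270:425],None,fx=5,fy=5,interpolation=cv2.INTER_CUBIC))
P=cloud("top",a["d"])
for p in [(240,134),(337,155),(309,287),(209,267),(262,255),(300,150),(275,187),(400,350),(224,250)]:
    print(p,P[p[1],p[0]].round(1), ray("top",p,18)[0].round(1))
E
```

```text
(240, 134) [809.3 181.4  23.9] [811.1 182.4  18. ]
(337, 155) [751.7 -64.8  16.7] [751.3 -64.8  18. ]
(309, 287) [417.2  12.1  23. ] [417.2  12.3  18. ]
(209, 267) [471.6 260.5  26.8] [472.  262.4  18. ]
(262, 255) [498.4 126.8  36.8] [499.6 129.   18. ]
(300, 150) [738.   24.9 123.2] [766.3  29.4  18. ]
(275, 187) [655.4  86.7 101.8] [671.9  94.3  18. ]
(400, 350) [ 255.3 -212.9   -2.6] [ 257.8 -210.1   18. ]
(224, 250) [510.2 215.2  67.3] [514.  224.6  18. ]
```

View pics/c1.png

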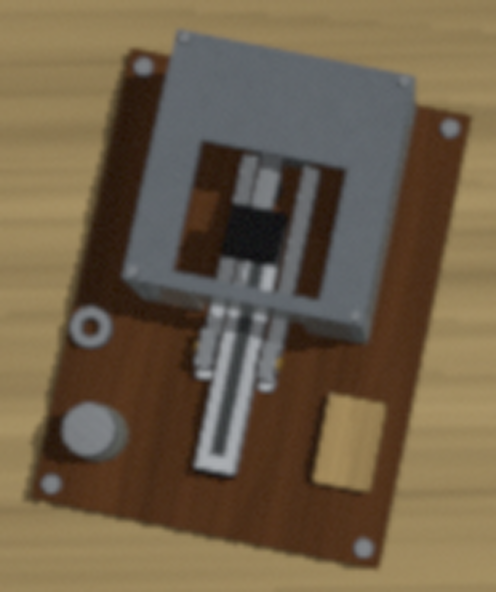

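View pics/c2.png

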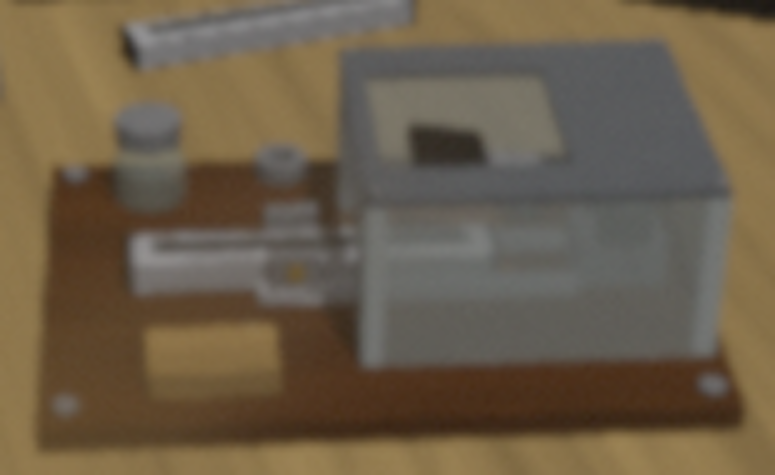

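```bash
python3 - <<'E'
from h import *
from scipy.optimize import least_squares
def c(p): return (np.float64(p)+.5)/3.2-.5+[195,115]
def fit(model,W):
    # model pts Nx2 -> world
    f=lambda q:((np.float64(model)@np.array([[np.cos(q[2]),np.sin(q[2])],[-np.sin(q[2]),np.cos(q[2])]])+q[:2])-W[:,:2]).ravel()
    r=least_squares(f,[600,90,0]);print(r.x[:2].round(1),np.degrees(r.x[2]).round(2),"res",r.fun.round(1));return r.x
# corner order: far-left, far-right, near-right, near-left
bed=ray("top",c([(132,50),(470,115),(380,567),(28,498)]),18)
print("jig",end=' ');q=fit([(110,140),(110,-140),(-260,-140),(-260,140)],bed)
G=ray("top",c([(182,32),(413,77),(365,320),(125,275)]),120)
print("guard",end=' ');fit([(128,90),(128,-90),(-62,-90),(-62,90)],G)
Wn=ray("top",c([(203,142),(345,170),(320,298),(177,270)]),120)
print("win",end=' ');fit([(50,55),(50,-55),(-50,-55),(-50,55)],Wn)
a=q[2];R=np.array([[np.cos(a),np.sin(a)],[-np.sin(a),np.cos(a)]])
J=lambda P:(R@(np.atleast_2d(P)[:,:2]-q[:2]).T).T.round(1)
print("win corners J",J(Wn))
print("pull near corners J",J(ray("top",c([(193,470),(237,474)]),40)))
pd=ray("top",c([(232,207),(286,212),(275,262),(222,257)]),104)
print("paddle J",J(pd),J(pd.mean(0)),pd.mean(0))
print("jar",J(ray("top",c((90,430)),73)),"collar",J(ray("top",c((90,327)),32)),"off",J(ray("top",c((349,443)),36)))
print("block near corners",J(ray("top",c([(196,376),(210,378),(262,390),(275,388)]),48)))
E
```

```text
jig [686.4  82.3] -12.55 res [ 3.1  2.2  0.8 -1.7 -2.8  0.6 -1.  -1.1]
guard [661.2  81.3] -12.45 res [ 3.3  2.8  2.  -2.9 -3.7 -0.4 -1.5  0.6]
win [660.4  81.9] -12.13 res [ 1.6  1.1  1.5 -2.3 -1.8 -1.1 -1.4  2.3]
win corners J [[ 23.   47.9]
 [ 23.2 -58.7]
 [-73.3 -59.9]
 [-73.8  46.7]]
pull near corners J [[-212.6   15.9]
 [-208.8  -18. ]]
paddle J [[-17.2  19.4]
 [-13.  -20.7]
 [-51.3 -20.4]
 [-55.4  18.9]] [[-34.2  -0.7]] [652.7928582   88.98363571 104.        ]
jar [[-199.3   93.7]] collar [[-118.9  119.4]] off [[-168.   -97.7]]
block near corners [[-141.4   27.6]
 [-140.8   16.8]
 [-142.   -24.4]
 [-138.5  -33.9]]
```

Emit:
step_arm([
  [[0,0,0],-4.8,0],
  [[0,0,0],-4.8,0],
  [[-0.03,-0.03,0],0,0],
  [[-0.03,-0.03,0],0,0],
  [[-0.03,-0.03,0],0,0],
], force=20)

```text
time_s: 0.6
position: [275.7, 401.0, 404.4]
tcp_rot: [-180.0, -0.0, 167.6]
wrist_force: [1.2, 0.8, 0.8]
gripper_width: 50.7
```

Emit:
step_arm([
  [[-0.03,-0.03,0],0,0],
  [[-0.03,-0.03,0],0,0],
  [[-0.03,-0.03,0],0,0],
  [[-0.03,-0.03,0],0,0],
  [[-0.03,-0.03,0],0,0],
])

```text
time_s: 1.1
position: [389.8, 221.7, 404.6]
tcp_rot: [-180.0, -0.0, 167.5]
wrist_force: [0.8, 1.1, -0.0]
gripper_width: 10.5
```

Emit:
step_arm([
  [[-0.03,-0.03,0],0,0],
  [[-0.03,-0.03,0],0,0],
  [[0,0,0],0,0],
  [[0,0,0],0,0],
])

```text
time_s: 1.5
position: [435.1, 151.2, 404.4]
tcp_rot: [-180.0, -0.1, 167.4]
wrist_force: [-0.7, -0.5, 0.5]
gripper_width: 0.6
```

```bash
python3 - <<'E'
from h import *
s=bot.get_state();print({k:np.round(s[k],1) for k in s})
for n in("side","top"):
    im,d=bot.capture(n); np.savez(f"pics/{n}1.npz",im=im,d=d)
    cv2.imwrite(f"pics/{n}1.png",im[:,:,::-1])
E
```

```text
{'time_s': np.float64(1.5), 'qpos': array([  4.4,  12.8,  87.7,   0. ,  79.5, -73. ]), 'joint_velocities': array([ 2.5, -0.7,  0.5,  0.2,  0. ,  0.3]), 'tau': array([ -1.8, -33.7, -22. ,  -0.1,   0. ,  -0.1]), 'position': array([435.1, 151.2, 404.4]), 'tcp_rot': array([-1.800e+02, -1.000e-01,  1.674e+02]), 'wrist_force': array([-0.7, -0.5,  0.5]), 'ft_torque': array([ 0. , -0.1, -0.1]), 'gripper_width': np.float64(0.6)}
```

View pics/side1.png

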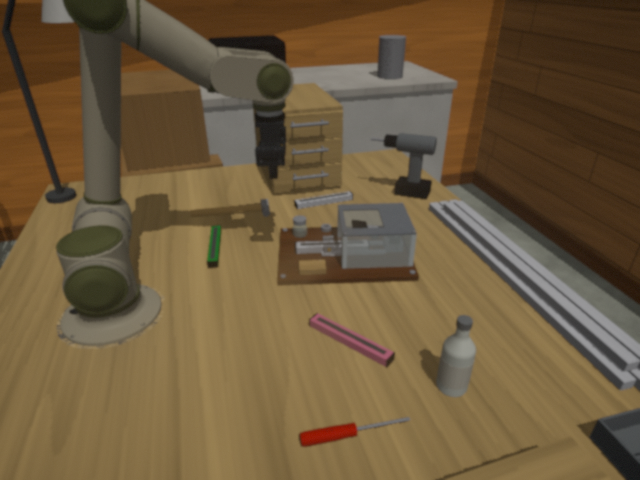

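View pics/top1.png

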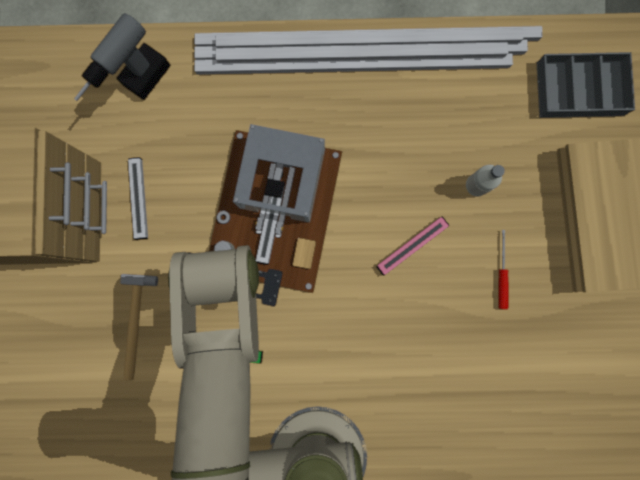

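Side and top views are clear: the gripper's long axis runs across the jig and the pull's near end, at (262,262) in the top view, is free. I'll line up in y and lower the hand.

Emit:
step_arm([
  [[0,-0.0135,0.04],0,0],
  [[0,0,0.04],0,0],
  [[0,0,0.04],0,0],
  [[0,0,0.04],0,0],
  [[0,0,0],0,0],
])

```text
time_s: 2.1
position: [430.5, 139.5, 241.6]
tcp_rot: [-179.9, -0.5, 167.6]
wrist_force: [-0.6, 0.9, 1.0]
gripper_width: 0.5
```

Emit:
step_arm([
  [[0,0,0.03],0,0],
  [[0,0,0.02],0,0],
  [[0,0,0],0,0],
  [[0,0,0],0,0],
])

```text
time_s: 2.5
position: [432.3, 139.1, 196.3]
tcp_rot: [180.0, 0.1, 167.6]
wrist_force: [0.0, -0.1, 0.8]
gripper_width: 0.5
```

```bash
cat >> h.py <<'E'
def J(P):
    a=np.radians(-12.5);d=np.atleast_2d(P)[:,:2]-[686.4,82.3]
    return (d@np.array([[np.cos(a),-np.sin(a)],[np.sin(a),np.cos(a)]])).round(1)
def look(k,crops=True):
    s=bot.get_state();print(s["time_s"],s["position"].round(1),J(s["position"]),s["wrist_force"].round(1),s["tcp_rot"].round(1))
    im,_=bot.capture("side");im2,_=bot.capture("top")
    A=cv2.resize(im[195:290,260:425,::-1],(800,460),interpolation=cv2.INTER_CUBIC);cv2.imwrite(f"pics/s{k}.png",A)
    B=cv2.resize(im2[115:300,195:350,::-1],None,fx=3.2,fy=3.2,interpolation=cv2.INTER_CUBIC);cv2.imwrite(f"pics/t{k}.png",B)
E
python3 -c "
from h import *
look(2)"
```

```text
2.5 [432.3 139.1 196.3] [[-260.4    0.5]] [ 0.  -0.1  0.8] [1.800e+02 1.000e-01 1.676e+02]
```

View pics/s2.png

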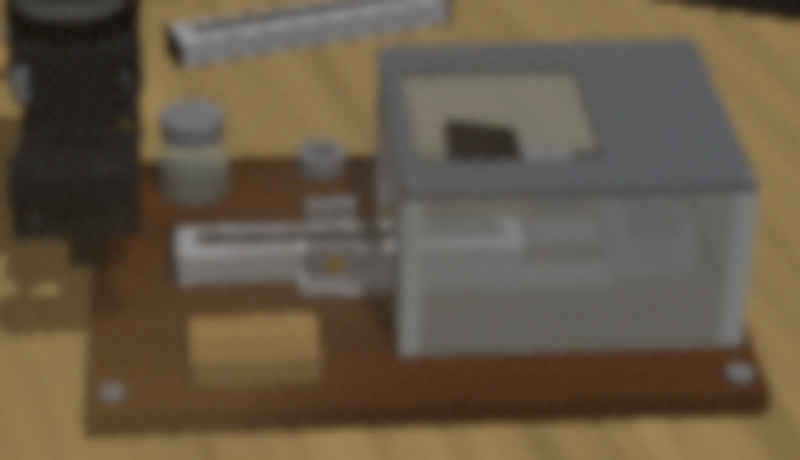

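View pics/t2.png

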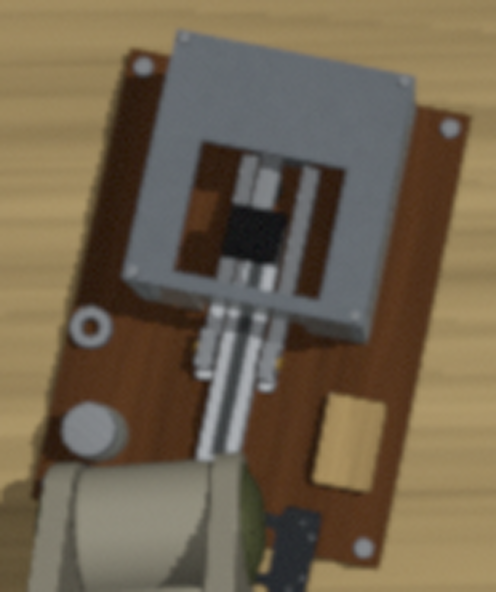

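Emit:
step_arm([
  [[-0.01,-0.001,0.005],0,0],
  [[-0.01,0,0],0,0],
  [[-0.006,0,0],0,0],
  [[-0.004,0,0],0,0],
  [[0,0,0],0,0],
])

```text
time_s: 3.1
position: [461.6, 130.9, 189.7]
tcp_rot: [180.0, 0.0, 167.5]
wrist_force: [-0.0, 1.3, -0.3]
gripper_width: 0.5
```

Emit:
step_arm([
  [[-0.003,0,0],0,0],
  [[-0.003,0,0],0,0],
  [[-0.003,0,0],0,0],
  [[-0.003,0,0],0,0],
  [[-0.003,0,0],0,0],
])

```text
time_s: 3.6
position: [475.7, 127.8, 189.7]
tcp_rot: [-180.0, -0.0, 167.5]
wrist_force: [-2.5, 0.1, 0.9]
gripper_width: 0.7
```

Emit:
step_arm([
  [[-0.003,0,0],0,0],
  [[-0.003,0,0],0,0],
  [[-0.003,0,0],0,0],
  [[-0.003,0,0],0,0],
  [[-0.003,0,0],0,0],
])

```text
time_s: 4.1
position: [490.6, 124.5, 189.7]
tcp_rot: [-180.0, -0.0, 167.5]
wrist_force: [-2.2, 0.4, 0.6]
gripper_width: 0.6
```

```bash
python3 -c "
from h import *
look(3)"
```

```text
4.1 [490.6 124.5 189.7] [[-200.3   -1.2]] [-2.2  0.4  0.6] [-180.    -0.   167.5]
```

View pics/s3.png

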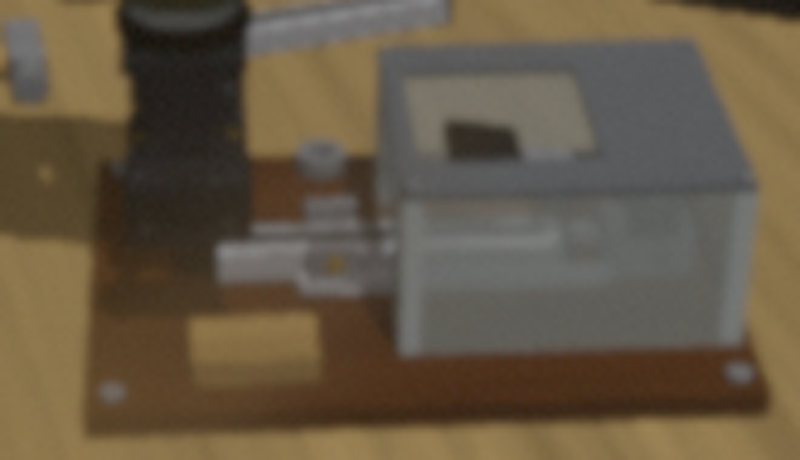

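View pics/t3.png

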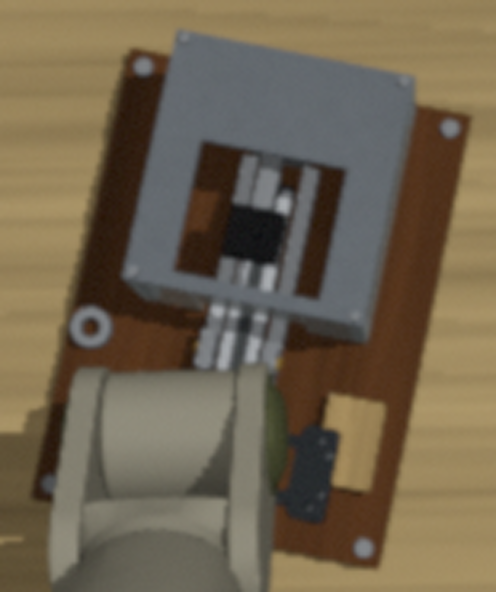

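The side view shows the pull following the fingers, with its near end now at about (218,262). The force is about 2 N.

Emit:
step_arm([
  [[-0.003,0,0],0,0],
  [[-0.003,0,0],0,0],
  [[-0.003,0,0],0,0],
  [[-0.003,0,0],0,0],
  [[-0.002,0,0],0,0],
])

```text
time_s: 4.7
position: [504.3, 121.5, 189.7]
tcp_rot: [180.0, 0.0, 167.5]
wrist_force: [-1.8, 0.7, 0.2]
gripper_width: 0.2
```

Emit:
step_arm([
  [[-0.002,0,0],0,0],
  [[-0.002,0,0],0,0],
  [[-0.001,0,0],0,0],
])

```text
time_s: 5.0
position: [509.1, 120.4, 189.8]
tcp_rot: [180.0, 0.0, 167.5]
wrist_force: [-1.8, 0.5, 0.4]
gripper_width: 0.5
```

Emit:
step_arm([
  [[-0.001,0,0],0,0],
  [[-0.001,0,0],0,0],
])

```text
time_s: 5.2
position: [510.7, 120.1, 189.7]
tcp_rot: [-180.0, -0.1, 167.5]
wrist_force: [-5.4, 3.3, 4.8]
gripper_width: 0.5
```

```bash
python3 -c "
from h import *
look(4)"
```

```text
5.2 [510.7 120.1 189.7] [[-179.7   -1.2]] [-5.4  3.3  4.8] [-1.800e+02 -1.000e-01  1.675e+02]
```

View pics/s4.png

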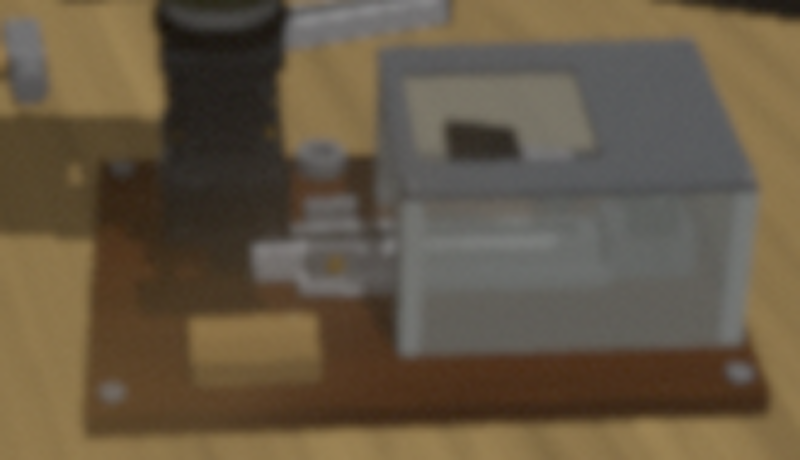

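View pics/t4.png

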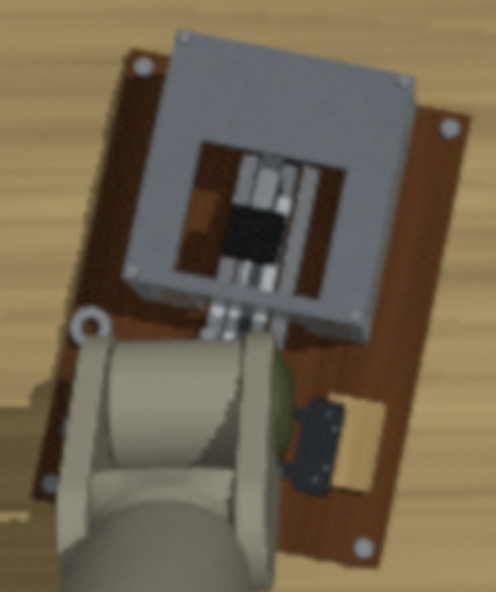

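The force rises at jig x = -179.7, where the stop is expected. I'll press a little harder to confirm it.

Emit:
step_arm([
  [[-0.001,0,0],0,0],
  [[-0.001,0,0],0,0],
  [[0,0,0],0,0],
])

```text
time_s: 5.6
position: [511.4, 120.0, 189.7]
tcp_rot: [-180.0, -0.3, 167.5]
wrist_force: [-11.2, 1.5, 8.3]
gripper_width: 0.2
```

That is a firm stop: 2 mm commanded gave 0.7 mm of movement and 11 N. I'll back off, rise and look.

Emit:
step_arm([
  [[0.002,0,0],0,0],
  [[0.004,0,0],0,0],
  [[0.02,0,0],0,0],
  [[0.04,0,0],0,0],
  [[0,0,0],0,0],
])

```text
time_s: 6.1
position: [444.8, 134.6, 189.5]
tcp_rot: [-179.9, -0.2, 167.6]
wrist_force: [0.6, -0.4, -0.4]
gripper_width: 0.4
```

Emit:
step_arm([
  [[0.02,0,-0.04],0,0],
  [[0.03,0,-0.03],0,0],
  [[0.03,0,-0.03],0,0],
  [[0.03,0,-0.03],0,0],
  [[0,0,0],0,0],
])

```text
time_s: 6.6
position: [339.2, 158.2, 322.7]
tcp_rot: [179.9, 0.4, 167.6]
wrist_force: [1.5, -0.7, -0.9]
gripper_width: 0.2
```

```bash
python3 -c "
from h import *
look(5)"
```

```text
6.6 [339.2 158.2 322.7] [[-355.5   -1. ]] [ 1.5 -0.7 -0.9] [179.9   0.4 167.6]
```

View pics/s5.png

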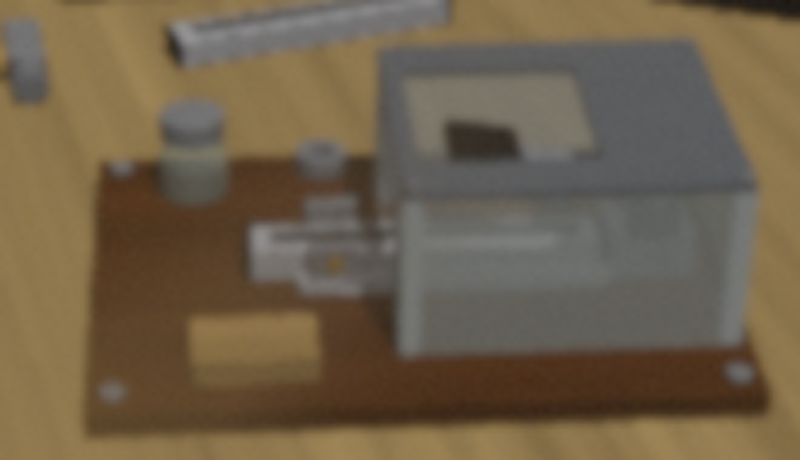

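View pics/t5.png

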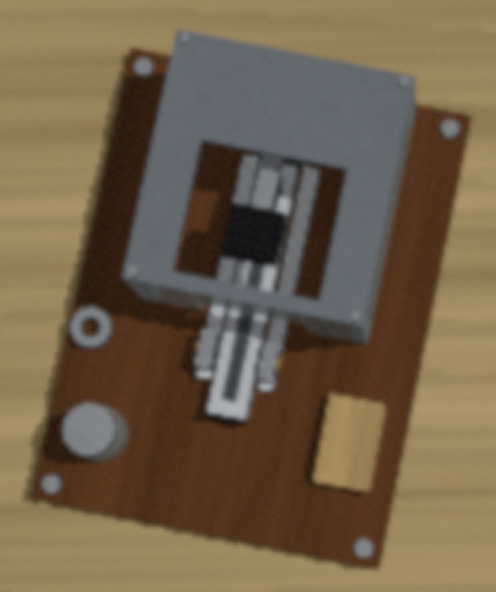

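```bash
python3 - <<'E'
from h import *
def c(p): return (np.float64(p)+.5)/3.2-.5+[195,115]
print(J(ray("top",c([(207,415),(249,421)]),40)))
print("block",J(ray("top",c([(196,376),(275,388)]),48)))
# lever pad by two views
def tri(pt,ps):
    Ps=[]
    for n in("top","side"):
        K,R,t=cal(n);Ps.append(K@np.c_[R,t])
    X=cv2.triangulatePoints(Ps[0],Ps[1],np.float64(pt).reshape(2,1),np.float64(ps).reshape(2,1))[:,0];X=X[:3]/X[3]
    return X, proj("top",X)-pt, proj("side",X)-ps
# side crop scale 800/165,460/95 offset (260,195). 
def cs(p): return np.float64(p)/[800/165,460/95]+[260,195]-.5+.1
for p,s in [((232,207),(515,128)),((222,257),(447,122))]:
    X,a,b=tri(c(p),cs(s));print(X.round(1),J(X),a.round(1),b.round(1))
E
```

```text
[[-168.8   14.3]
 [-166.9  -18.6]]
block [[-141.5   27.7]
 [-138.5  -33.9]]
[677.7 105.1  96. ] [[-13.4  20.4]] [[ 0.2 -0.9]] [[-1.1  0.2]]
[638.9 112.4 102. ] [[-52.9  19.1]] [[ 0.2 -0.9]] [[-1.   0.1]]
```

The pull's near end measures about jig x = -168, against -170 expected, so it's home. The bystanders look unmoved. Next I'll go above the window at paddle centre, jig (-36,-1).

Emit:
step_arm([
  [[-0.03,0,-0.03],0,0],
  [[-0.04,0,0],0,0],
  [[-0.04,0,0],0,0],
  [[-0.04,0,0],0,0],
  [[-0.04,0,0],0,0],
])

```text
time_s: 7.2
position: [529.4, 115.4, 347.9]
tcp_rot: [-180.0, -0.1, 167.4]
wrist_force: [-0.5, 0.7, -0.1]
gripper_width: 0.1
```

Emit:
step_arm([
  [[-0.04,0,0],0,0],
  [[-0.04,0,0],0,0],
  [[-0.03,0,0],0,0],
  [[-0.02,0,0],0,0],
  [[0,0,0],0,0],
])

```text
time_s: 7.7
position: [656.1, 86.8, 346.5]
tcp_rot: [-180.0, -0.1, 167.4]
wrist_force: [-1.2, 0.2, 0.3]
gripper_width: 0.4
```

Emit:
step_arm([
  [[0,0,0],0,0],
  [[0,0,0],0,0],
])

```text
time_s: 7.9
position: [653.0, 88.5, 349.1]
tcp_rot: [-180.0, -0.1, 167.5]
wrist_force: [0.1, -0.2, -0.1]
gripper_width: 0.0
```

```bash
python3 -c "
from h import *
look(6)"
```

```text
7.9 [653.   88.5 349.1] [[-34.   -1.2]] [ 0.1 -0.2 -0.1] [-1.800e+02 -1.000e-01  1.675e+02]
```

View pics/s6.png

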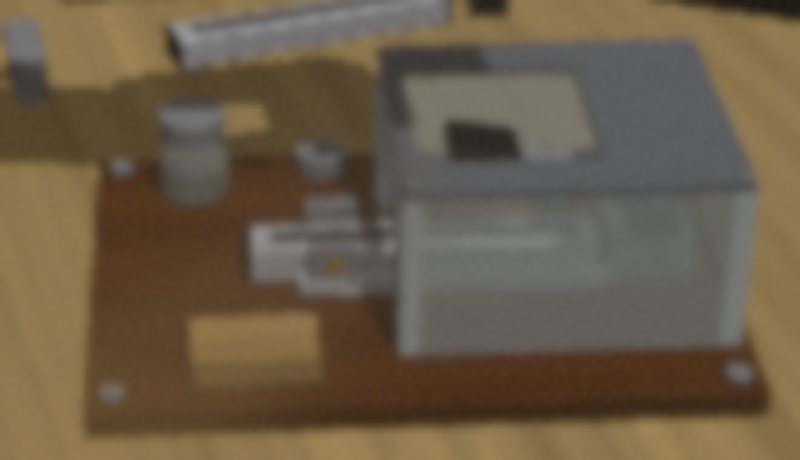

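Emit:
step_arm([
  [[0.003,0,0.015],0,0],
  [[0,0,0.015],0,0],
  [[0,0,0.015],0,0],
  [[0,0,0.008],0,0],
  [[0,0,0],0,0],
])

```text
time_s: 8.5
position: [650.1, 89.2, 296.0]
tcp_rot: [-180.0, -0.1, 167.5]
wrist_force: [1.2, -0.6, -0.8]
gripper_width: 0.5
```

```bash
python3 -c "
from h import *
look(7)"
```

```text
8.5 [650.1  89.2 296. ] [[-36.9  -1.1]] [ 1.2 -0.6 -0.8] [-1.800e+02 -1.000e-01  1.675e+02]
```

View pics/s7.png

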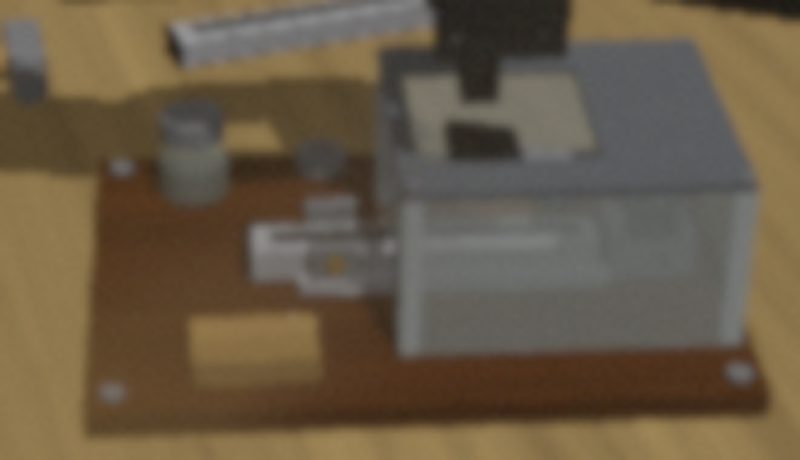

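View pics/t7.png

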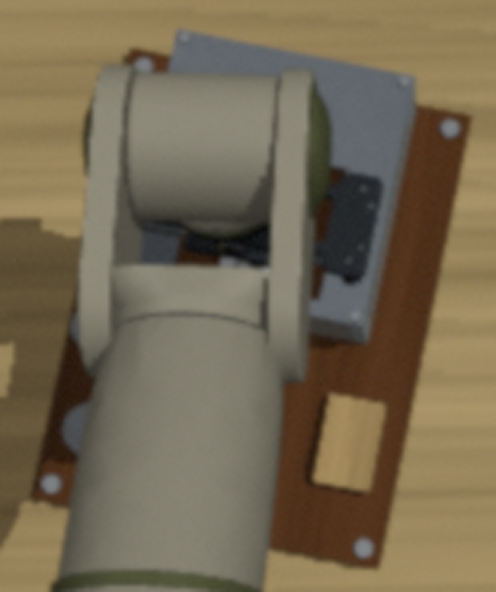

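The side view shows the fingertip at (480,98), above the paddle at (482,140) and well inside the window. I'll press down from here.

Emit:
step_arm([
  [[0,0,0.005],0,0],
  [[0,0,0.005],0,0],
  [[0,0,0.005],0,0],
  [[0,0,0.004],0,0],
  [[0,0,0.003],0,0],
])

```text
time_s: 9.1
position: [650.4, 89.1, 274.2]
tcp_rot: [-180.0, -0.0, 167.5]
wrist_force: [-0.3, 0.1, -0.1]
gripper_width: 0.7
```

Emit:
step_arm([
  [[0,0,0.004],0,0],
  [[0,0,0.004],0,0],
  [[0,0,0.004],0,0],
  [[0,0,0.004],0,0],
  [[0,0,0.003],0,0],
])

```text
time_s: 9.6
position: [650.3, 89.1, 255.5]
tcp_rot: [-180.0, -0.0, 167.5]
wrist_force: [-1.5, 0.2, 3.2]
gripper_width: 0.4
```

Emit:
step_arm([
  [[0,0,0.003],0,0],
  [[0,0,0.003],0,0],
  [[0,0,0.002],0,0],
])

```text
time_s: 9.9
position: [650.4, 89.1, 247.5]
tcp_rot: [-180.0, -0.0, 167.5]
wrist_force: [-3.4, 0.7, 3.6]
gripper_width: 0.4
```

Emit:
step_arm([
  [[0,0,0.002],0,0],
  [[0,0,0.002],0,0],
  [[0,0,0.001],0,0],
  [[0,0,0],0,0],
])

```text
time_s: 10.3
position: [650.5, 89.1, 242.5]
tcp_rot: [-180.0, 0.0, 167.5]
wrist_force: [-0.7, 0.7, 0.1]
gripper_width: 0.5
```

Emit:
step_arm([
  [[0,0,0.001],0,0],
  [[0,0,0.001],0,0],
  [[0,0,0],0,0],
])

```text
time_s: 10.6
position: [650.5, 89.0, 241.0]
tcp_rot: [180.0, 0.0, 167.5]
wrist_force: [-2.4, 0.6, 3.7]
gripper_width: 0.6
```

Emit:
step_arm([
  [[0,0,0.001],0,0],
  [[0,0,0.001],0,0],
  [[0,0,0],0,0],
])

```text
time_s: 10.9
position: [650.4, 89.1, 240.6]
tcp_rot: [180.0, 0.1, 167.5]
wrist_force: [-6.2, -0.6, 14.6]
gripper_width: 0.4
```

Emit:
step_arm([
  [[0,0,0.001],0,0],
  [[0,0,0],0,0],
  [[0,0,0],0,0],
])

```text
time_s: 11.2
position: [650.3, 89.1, 240.5]
tcp_rot: [180.0, 0.1, 167.5]
wrist_force: [-9.4, 0.1, 20.0]
gripper_width: 0.6
```

The lever is hard on its stop: 20 N, with the tip at 74.5 mm. I'll lift straight out.

Emit:
step_arm([
  [[0,0,-0.004],0,0],
  [[0,0,-0.01],0,0],
  [[0,0,-0.015],0,0],
  [[0,0,-0.025],0,0],
  [[0,0,-0.03],0,0],
])

```text
time_s: 11.7
position: [650.5, 89.0, 321.8]
tcp_rot: [-180.0, -0.1, 167.5]
wrist_force: [-1.1, -0.6, 0.4]
gripper_width: 0.4
```

Emit:
step_arm([
  [[0,0,-0.035],0,0],
  [[0.04,0,-0.03],0,0],
  [[0.05,0,0],0,0],
  [[0.05,0,0],0,0],
  [[0.05,0,0],0,0],
])

```text
time_s: 12.2
position: [463.0, 130.4, 386.9]
tcp_rot: [180.0, 0.0, 167.5]
wrist_force: [1.1, 0.3, 0.8]
gripper_width: 0.6
```

Emit:
step_arm([
  [[0.05,0,0],0,0],
  [[0.04,0,0],0,0],
  [[0.02,0,0],0,0],
  [[0,0,0],0,0],
  [[0,0,0],0,0],
])

```text
time_s: 12.7
position: [358.1, 154.0, 387.2]
tcp_rot: [180.0, 0.1, 167.5]
wrist_force: [-0.1, 0.2, 0.1]
gripper_width: 0.5
```

```bash
python3 -c "
from h import *
look(8)"
```

```text
12.7 [358.1 154.  387.2] [[-336.1   -1.1]] [-0.1  0.2  0.1] [1.800e+02 1.000e-01 1.675e+02]
```

View pics/s8.png

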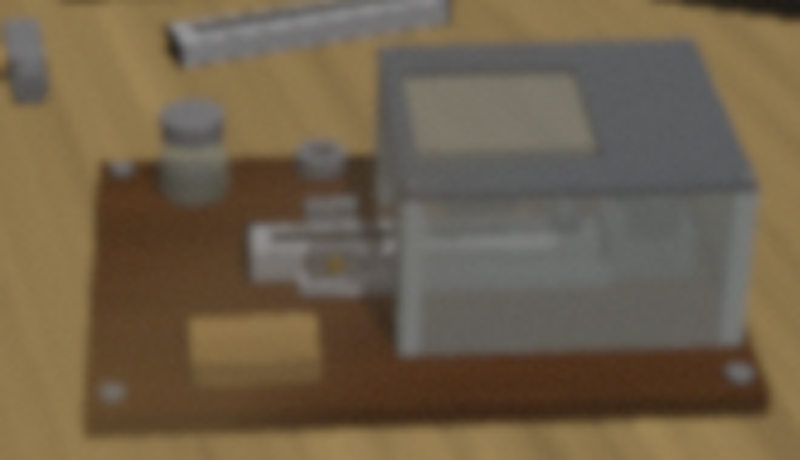

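View pics/t8.png

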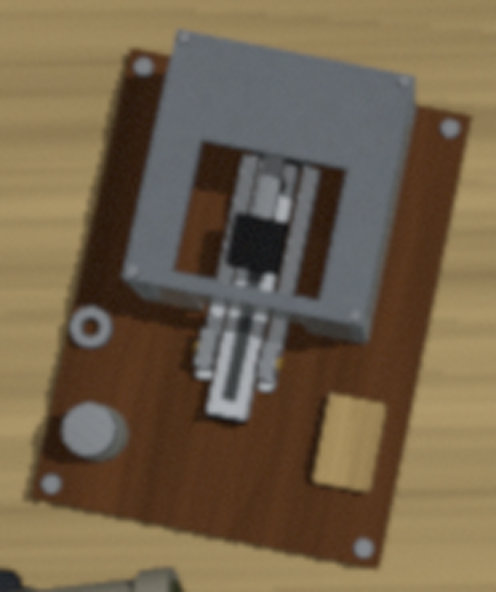

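The paddle has dropped out of the side view's window and now sits lower and nearer in the top view, at (258,242). The pull's near end is unchanged at (228,418), and the jar, collar and offcut have not moved.

```bash
python3 -c "
from plant import bot
print(bot.job_done())"
```

```text
the job is handed in; nothing more can be done
None
```

I pushed the pull home with closed fingertips, pressed the lever to its stop through the guard window, lifted the hand clear and handed the job in at about 12.7 s. Handing in gives no verdict, so the result rests on the checks below.

- **Pull:** It met the stop firmly: the last 2 mm commanded moved it only 0.7 mm, and the force rose from about 2 N to 11 N. In the top view its near end is at jig x of about -168 mm. Expected is -170 mm, so this agrees within the roughly 2–3 mm measuring error. It looked unchanged after the lever press.
- **Lever:** It reached a firm stop at 20 N with the fingertips at a height of 74.5 mm, against about 74 mm expected. I did not measure the lever's angle directly. The last pictures show the paddle lowered and slightly nearer the robot.
- **Guard and bystanders:** I saw no force readings or picture changes that suggest contact with the guard. In the last close-up pictures the jar, collar and offcut look unmoved. I did not re-check the glue bottle, the screwdriver, or the whole of the hammer and spare pull after the start, but the hand went nowhere near them at working height.
- **Hand at the end:** The grasp point is about 240 mm above the bench, 120 mm above the guard's top, with the wrist force near zero.

No checks failed.

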